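Feed a row of watch-dial holders home and close the retaining arm

ROBOT

A 6-joint arm with a two-finger parallel gripper is mounted at the origin on the work surface. World frame = base frame: x ahead of the robot, y to its left, z up, the work surface at z = 0. Lengths are in mm, angles in rad, forces in N, time in s.
With the tool pointing down it reaches from about 350 to 975 mm from the base axis. Payload 4.9 kg.
Tool frame: the origin (TCP) lies midway between the tips of the shut fingers; the grasp point (between the pads) lies 19 mm behind it; z points along the fingers, y is the line along which they close (so a half turn about z gives the same grasp; the last joint's range is limited). The gripper opens to 85 mm and grips with 20 to 120 N. Pads are 22 mm wide; open, the fingers measure 114 mm over their backs; the gripper's body (76 mm by 85 mm) begins 54 mm behind the grasp point. The pads swing forward as they close: fully open they stand 13 mm farther back than shut.
Start: joints at [-1.407, 0.053, 1.613, -0, 1.476, -0.119], TCP at [174.399, -600.155, 205.204] pointing down, gripper open.
Joint ranges: [-3.01, 3.01], [-1.01, 2.22], [0.06, 2.58], [-1.02, 4.17], [0.09, 2.62], [-3.14, 3.14]. Speed limits (rad/s): [2.57, 2.57, 3.14, 3.14, 3.14, 3.14].

INTERFACE

Orientations are given as [roll, pitch, yaw] about the fixed x, y, z axes, in that order (R = Rz(yaw) Ry(pitch) Rx(roll)).
In Python, from rig import ctrl, eyes gives the robot as it stands.
- The arm moves only by the tool play_rows, never from a script. Its argument "motion" is a list of rows, each a list of 3 entries, a list of its own where there are three numbers: the turn, a rotation vector about the tool's x, y, z scaled (see below), then the shift along the tool's x, y, z scaled (see below), then the opening, from -1 (shut) to 1 (fully open). A call has 1 to 8 rows; each row shifts and turns the commanded pose from where the row before left it, along the tool's axes as they then stand; what a row does not reach is not made up. The controller multiplies each number of a shift by 2 cm and each number of a turn by 5 degrees. A row lasts 1/10 s, in which the tool goes at most 50 mm and 8.59 degrees, less where a joint would pass 70% of its speed; a pose out of reach is approached as far as the arm can. A call with a number of a shift or a turn outside -1 to 1 is refused whole. A call with a gripper value outside its range is refused whole. The fingers move at their own pace and stop on an object; the grip force is fixed at half the most. Time passes only in rows, so rows that do not move let the fingers close. It gives the time, the measured TCP pose, the force, the opening and the grip force at its end, in the units of the state.
- ctrl.state(): the state, without advancing time (a new reading comes with each control period).
- eyes.get_image(name): name is "side" or "top" or "wrist"; returns a dict with "frame" (400x640x3 uint8, red, green, blue), "z_map" (400x640 float32, mm along the optical axis (not along the pixel's ray), 0 where there is no reading), "fx", "fy", "cx", "cy" (pixels), "dist_coeffs" ([k1, k2, p1, p2, k3] as OpenCV has them; the pictures are not rectified), "xyz" and "attitude" of the camera in the world; the wrist camera has in their place "mount" (4x4, takes a point from camera to tool coordinates, whose origin is the TCP and whose axes are the flange's). Camera axes: x right, y down, z forward; pixel columns grow to the right and rows downward; lengths in mm; the calibration is good to about 2 mm. A picture is of the moment at which its call begins: read the wrist's pose just before it.
- ctrl.close_job(): hands the job in; it is judged then, once.
Trained networks look in a picture, given as the dict that the camera call returned (one of the last four; its "shot" number tells which), for a name from the list of things; names that differ only in an ending like _2 or _b are one class to them, and where a whole thing is asked for, a point or a joint stands for the part that bears it (a point fixed in the world has none). Each returns a list of dicts, best first, with "confidence" (0 to 1); they miss things now and then, are a little off and sometimes report something else, mostly with a low value. They report only what shows in the picture. A call takes as long as a camera call.
- eyes.boxes_of(picture, label): "bbox" ([left, top, width, height] in pixels, round what is visible of it).
- eyes.outline_of(picture, label): "region" (400x640 bool, what is visible of it) and "bbox" ([left, top, width, height] in pixels, round what is visible of it).
- eyes.pinpoint(picture, label): "pixel" ([row, column] in pixels: a listed point, or the origin of a listed thing).
The state is a dict: "t": time; "joint_pos": joint angles; "qvel": joint speeds; "joint_torque": joint torques, N m; "ee_pos": TCP position; "tcp_rot": TCP orientation; "contact_force": force on the tool from outside, world axes, zero at the start; "wrist_torque": the same for the moment, N m; "opening": finger opening in mm; "grasp_force": force on a finger pad.
Only numpy, scipy, OpenCV 4.12 (cv2) and the standard library are available. Lean on these libraries where they do the work, as an engineer would, in place of code of your own. Each camera call takes 0.05 s, during which the arm holds its last target. There are 200 camera calls.

TASK

With the fingertips, push the brass block at the tail of the row so that it shoves the whole row of dial holders along the rail, as one train, until they are all packed tight against the blue end stop. Then push the red retaining arm round with a fingertip until it lies fully across the rail behind the brass block, and move clear. Push gently, lift nothing out of the rail, do not touch the dial holders themselves, and leave everything else on the bench where it is.

Things in the scene. Friction and masses are not known exactly. Their poses are not given: they have to be found in the camera images.
- rail: Fixed aluminium U-channel, 380 mm long, 70 mm wide. Origin: centre of its underside, on the table. x runs along the rail towards the blue end stop (y square to it, on the side of the red arm; z up). The row slides on the channel floor, 12 mm above the table; two side walls 44 mm apart inside (58 mm outside) rise to 24 mm above the table. The tail end (x = -190 mm) is open.
- stop_face (a point): Centre of the face of the blue end stop (58 mm wide, its top 52 mm above the table) that the leading holder must meet: 170 mm along x from the rail's origin, 28 mm above the table.
- pusher: Brass block at the tail of the row, loose in the channel: 36 mm long along the rail, 42 mm wide, 36 mm tall (top 48 mm above the table), with a steel knob 13 mm across and 12 mm tall on top; about 0.22 kg. Origin: centre of its underside. Push on its flat rear face, 18 mm behind the origin. With the row home its origin lies 26 mm along x from the rail's origin; at the start it is 90 to 140 mm short of that. The row offers a few newtons of friction.
- holder_black: Watch-dial holder: grey plastic block 42 x 42 mm, 22 mm tall, carrying a steel disc (37 mm across) with a black dial on top, 32 mm tall in all, about 90 g, loose in the channel. Origin: centre of its underside. x along the rail. One of three alike; their order in the row varies.
- holder_red: Watch-dial holder: grey plastic block 42 x 42 mm, 22 mm tall, carrying a steel disc (37 mm across) with a red dial on top, 32 mm tall in all, about 90 g, loose in the channel. Origin: centre of its underside. x along the rail. One of three alike; their order in the row varies.
- holder_white: Watch-dial holder: grey plastic block 42 x 42 mm, 22 mm tall, carrying a steel disc (37 mm across) with a white dial on top, 32 mm tall in all, about 90 g, loose in the channel. Origin: centre of its underside. x along the rail. One of three alike; their order in the row varies.
- gate (a joint): Red retaining arm, turning about a vertical pivot beside the rail: 0 = pointing straight away from the rail (rail +y), 1.57 = pointing back along the rail (-x), 3.14 = straight across the channel (-y), against its own stop. It starts open, between 0.5 and 1.4, and closes with growing value (anticlockwise from above). It stays where it is left; light friction (0.06 N m, about 1.5 N at the arm's middle).
- pivot (a point): Point on the pivot axis of the red arm, 40 mm above the table; in the rail's frame at x = 0, y = 46 mm. The hub is 16 mm across.
- gate_tip (a point): Far end of the red arm, 62 mm from the pivot axis, 39 mm above the table. The arm is a straight upright red blade 6 mm thick, from 26 to 52 mm above the table, so it passes over the walls. Closed, its front face stands 5 mm behind the brass block.
- loupe_a: Green eye loupe standing on the bench, 34 mm across, 34 mm tall; bystander. Origin: centre of its underside.
- loupe_b: Second green eye loupe, 34 mm across, 34 mm tall; bystander. Origin: centre of its underside.
- watch_case: Steel watch case, 40 mm across with lugs, 10 mm tall; bystander. Origin: centre of its underside.
- cup_brass: Small open brass cup, 44 mm across, 22 mm tall; bystander. Origin: centre of its underside.
- screwdriver: Small screwdriver lying on the bench: black handle, yellow end, 118 mm long, 13 mm tall; bystander. Origin: where blade and handle meet; the blade points along x.
- oil_vial: Amber oil vial standing up, 20 mm across, 48 mm tall; bystander. Origin: centre of its underside.

How it is judged:
By the outcome, as a careful person would: the job done as asked, in the order asked, and still so for the second after the job is handed in, with the robot touching nothing.
It also fails if it takes over 54 s, if anything falls off the work surface, if the arm or the gripper's body presses on something with over 40 N, if the wrist force passes 120 N, or if a joint passes its speed limit or range.

## Working session

There is one attempt and no reset: what is moved stays moved. The work goes in short steps, Python scripts to look and compute and a tool call to move; the robot and the scene stay as the last step left them, time stands still between calls to the robot, and variables do not carry over. Pictures are saved under pics/ and viewed, at most 10 in all, crops included, and the job is handed in when it is done.

Besides the shell and the picture viewer there is one more tool, called after "Request:" by a JSON object that holds its "method" and its "body", one argument or row to a line. play_rows: Moves the arm, as the interface text tells. Shifts and turns lie within -1 to 1; 1 stands for 2 cm of shift or 5 degrees of turn. Its arguments: {"type":"object","properties":{"motion":{"type":"array","items":{"type":"array"}}},"required":["motion"]}

```bash
mkdir -p pics; cat > h.py <<'E'
import numpy as np, cv2
from scipy.spatial.transform import Rotation as R
from rig import ctrl, eyes
def K(p): return np.array([[p['fx'],0,p['cx']],[0,p['fy'],p['cy']],[0,0,1.]])
def campose(p):
    if 'mount' in p:
        s=ctrl.state(); T=np.eye(4); T[:3,:3]=R.from_euler('xyz',s['tcp_rot']).as_matrix(); T[:3,3]=s['ee_pos']
        M=T@np.array(p['mount']); return M[:3,:3],M[:3,3]
    a=np.array(p['attitude']); 
    Rm=a if a.shape==(3,3) else R.from_euler('xyz',a).as_matrix()
    return Rm,np.array(p['xyz'])
def rays(p,px): # px list of (row,col)
    q=np.array(px,float).reshape(-1,2)[:,::-1].copy().reshape(-1,1,2)
    u=cv2.undistortPoints(q,K(p),np.array(p['dist_coeffs'])).reshape(-1,2)
    return np.c_[u,np.ones(len(u))]
def at_z(p,px,z):
    Rm,c=campose(p); d=rays(p,px)@Rm.T
    return c+d*((z-c[2])/d[:,2])[:,None]
def at_depth(p,px):
    Rm,c=campose(p); i=np.array(px).reshape(-1,2).round().astype(int)
    return c+(rays(p,px)*p['z_map'][i[:,0],i[:,1]][:,None])@Rm.T
def save(p,n): cv2.imwrite('pics/'+n,p['frame'][:,:,::-1])
E
python3 - <<'E'
from h import *
print(ctrl.state())
for n in('top','side'):
    p=eyes.get_image(n); save(p,n+'0.png'); print(n,p['xyz'],p['attitude'],p['fx'])
    for l in ['rail','stop_face','pusher','holder_black','holder_red','holder_white','pivot','gate_tip','loupe_a','watch_case','cup_brass','screwdriver','oil_vial']:
        z={'rail':0,'stop_face':28,'pivot':40,'gate_tip':39}.get(l,12 if l[:4]in('push','hold') else 0)
        for r in eyes.pinpoint(p,l)[:2]:
            print(l,round(r['confidence'],2),np.round(r['pixel']),at_z(p,[r['pixel']],z)[0].round(1))
E
```

```text
{'t': 0.0, 'joint_pos': array([-1.40699552e+00,  5.33701589e-02,  1.61428133e+00,  8.32162185e-07,
        1.47597867e+00, -1.19010594e-01]), 'qvel': array([ 0.00075367, -0.00012074,  0.00161375,  0.00019717,  0.00039442,
        0.00161548]), 'joint_torque': array([-1.80806852e-03, -3.93682086e+01, -3.70176744e+01, -2.79181168e-04,
        6.88008178e-03,  1.15631698e-05]), 'ee_pos': array([ 174.29543949, -599.51301858,  203.9623844 ]), 'tcp_rot': array([-3.13956966e+00, -2.42734552e-04,  2.82811079e-01]), 'contact_force': array([-0.4766806 ,  1.18033642, -0.43009724]), 'wrist_torque': array([-0.03650456,  0.00811632, -0.02104728]), 'grasp_force': 0.0, 'opening': 85.52639072531456}
top [453.95143272  29.46919683 756.18287   ] [-2.98079938 -0.01142855 -1.54843234] 420.65808773294674
rail 0.98 [205. 293.] [559.6  62.3   0. ]
stop_face 0.95 [245. 380.] [488.5 -90.6  28. ]
pusher 0.58 [184. 254.] [594.3 134.2  12. ]
holder_black 0.73 [206. 296.] [556.4  57.1  12. ]
holder_red 0.67 [214. 313.] [542.3  25.5  12. ]
holder_red 0.19 [204. 293.] [559.   62.3  12. ]
holder_white 0.73 [198. 271
[... 678 characters left out ...]
_black 0.63 [229. 312.] [549.5  63.3  12. ]
holder_red 0.87 [217. 331.] [544.1  21.4  12. ]
holder_white 0.62 [234. 286.] [575.8  96.9  12. ]
pivot 0.63 [200. 293.] [600.   50.6  40. ]
pivot 0.42 [290. 315.] [452.4 175.1  40. ]
gate_tip 0.74 [195. 263.] [648.5  71.4  39. ]
gate_tip 0.29 [236. 306.] [527.9 102.2  39. ]
loupe_a 0.57 [183. 335.] [602.2 -66.    0. ]
loupe_a 0.54 [162. 359.] [ 607.2 -150.2    0. ]
watch_case 0.87 [249. 395.] [425.    8.2   0. ]
cup_brass 0.73 [224. 201.] [713.9 160.9   0. ]
screwdriver 0.68 [217. 334.] [547.3   8.4   0. ]
screwdriver 0.63 [224. 195.] [721.8 167.5   0. ]
oil_vial 0.77 [292. 375.] [402.  100.9   0. ]
oil_vial 0.23 [161. 358.] [ 608.3 -149.7    0. ]
```

View pics/top0.png

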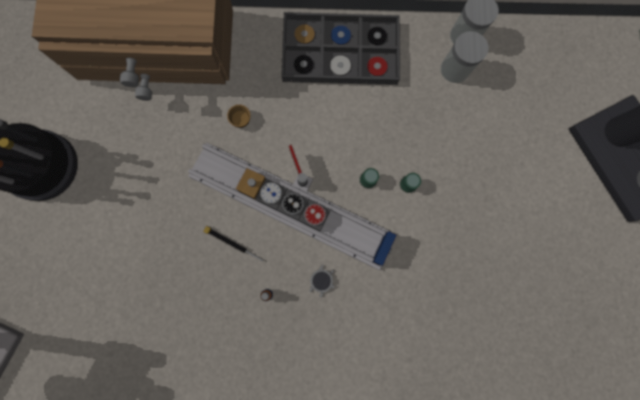

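View pics/side0.png

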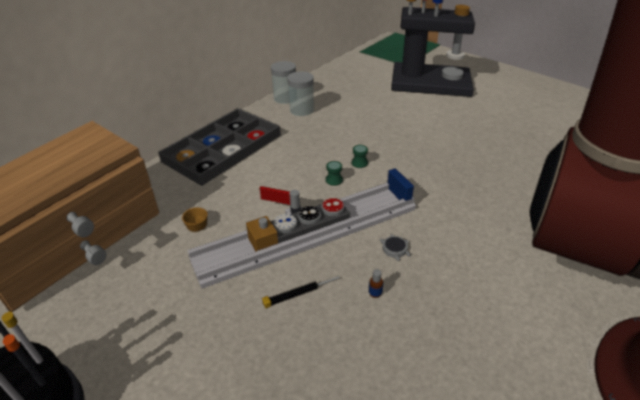

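The pictures confirm the network points. The rail runs from (200,160) to (385,255) in the top view, with the pusher at (250,182), the red arm at (295,160) and the loupes clear of the path. I'm moving to a hover behind the pusher with the fingers shut, then turning to the rail direction.

Request:
{"method": "play_rows", "body": {
  "motion": [
    [[0,0,0],[1,-0.98,0],-1],
    [[0,0,0],[1,-0.98,0],-1],
    [[0,0,0],[1,-0.98,0],-1],
    [[0,0,0],[1,-0.98,0],-1],
    [[0,0,0],[1,-0.98,0],-1],
    [[0,0,0],[1,-0.98,0],-1],
    [[0,0,0],[1,-0.98,0],-1],
    [[0,0,0],[1,-0.98,0],-1]
  ]
}}

```text
t: 2.2
ee_pos: [284.7, -403.9, 205.3]
tcp_rot: [3.141, -0.0, 0.283]
contact_force: [0.8, 0.0, 0.3]
opening: -0.1
grasp_force: 0.0
```

Request:
{"method": "play_rows", "body": {
  "motion": [
    [[0,0,0],[1,-0.98,0],-1],
    [[0,0,0],[1,-0.98,0],-1],
    [[0,0,0],[1,-0.98,0],-1],
    [[0,0,0],[1,-0.98,0],-1],
    [[0,0,0],[1,-0.98,0],-1],
    [[0,0,0],[1,-0.98,0],-1],
    [[0,0,0],[1,-0.98,0],-1],
    [[0,0,0],[1,-0.98,0],-1]
  ]
}}

```text
t: 3.0
ee_pos: [394.6, -208.7, 205.4]
tcp_rot: [3.141, -0.0, 0.283]
contact_force: [-0.1, -0.2, 0.8]
opening: -0.0
grasp_force: 0.0
```

Request:
{"method": "play_rows", "body": {
  "motion": [
    [[0,0,0],[1,-0.98,0],-1],
    [[0,0,0],[1,-0.98,0],-1],
    [[0,0,0],[1,-0.98,0],-1],
    [[0,0,0],[1,-0.98,0],-1],
    [[0,0,0],[1,-0.98,0],-1],
    [[0,0,0],[1,-0.98,0],-1],
    [[0,0,0],[1,-0.98,0],-1],
    [[0,0,0],[1,-0.98,0],-1]
  ]
}}

```text
t: 3.8
ee_pos: [504.6, -13.4, 205.4]
tcp_rot: [3.141, -0.0, 0.283]
contact_force: [1.5, -0.5, -0.3]
opening: 0.1
grasp_force: 0.0
```

Request:
{"method": "play_rows", "body": {
  "motion": [
    [[0,0,0],[1,-0.98,0],-1],
    [[0,0,0],[1,-0.98,0],-1],
    [[0,0,0],[1,-0.98,0],-1],
    [[0,0,0],[1,-0.98,0],-1],
    [[0,0,0],[1,-0.98,0],-1],
    [[0,0,0],[1,-0.98,0],-1],
    [[0,0,0],[1,-0.98,0],-1],
    [[0,0,0],[1,-0.98,0],-1]
  ]
}}

```text
t: 4.6
ee_pos: [614.4, 181.8, 205.2]
tcp_rot: [3.142, -0.0, 0.283]
contact_force: [-0.5, -0.5, -0.4]
opening: -0.1
grasp_force: 0.0
```

Request:
{"method": "play_rows", "body": {
  "motion": [
    [[0,0,-1],[0,0,0],-1],
    [[0,0,-1],[0,0,0],-1],
    [[0,0,-1],[0,0,0],-1],
    [[0,0,-1],[0,0,0],-1],
    [[0,0,-1],[0,0,0],-1]
  ]
}}

```text
t: 5.1
ee_pos: [614.0, 180.8, 205.1]
tcp_rot: [-3.142, 0.0, 0.723]
contact_force: [0.2, -0.3, 0.6]
opening: -0.2
grasp_force: 0.0
```

Request:
{"method": "play_rows", "body": {
  "motion": [
    [[0,0,-1],[0,0,0],-1],
    [[0,0,-1],[0,0,0],-1],
    [[0,0,-1],[0,0,0],-1],
    [[0,0,-1],[0,0,0],-1],
    [[0,0,-0.7],[0,0,0],-1],
    [[0,0,0],[0,0,0],-1]
  ]
}}

```text
t: 5.7
ee_pos: [613.9, 180.7, 205.2]
tcp_rot: [-3.142, 0.0, 1.129]
contact_force: [0.1, -0.3, -0.1]
opening: 0.0
grasp_force: 0.0
```

```bash
python3 - <<'E'
from h import *
for n in ('wrist','top'):
    p=eyes.get_image(n); save(p,n+'1.png')
    if n=='wrist': print(p['mount'])
    for l in ['rail','stop_face','pusher','holder_black','holder_red','holder_white','pivot','gate_tip']:
        z={'rail':0,'stop_face':28,'pivot':40,'gate_tip':39}.get(l,12 )
        for r in eyes.pinpoint(p,l)[:2]:
            print(l,round(r['confidence'],2),np.round(r['pixel']),at_z(p,[r['pixel']],z)[0].round(1))
E
```

```text
[[-3.97443645e-04 -9.56348415e-01 -2.92228594e-01  7.41514188e+01]
 [ 9.99998410e-01 -8.88030757e-04  1.54613136e-03 -2.72265621e-01]
 [-1.73814826e-03 -2.92227515e-01  9.56347248e-01 -1.68265767e+02]
 [ 0.00000000e+00  0.00000000e+00  0.00000000e+00  1.00000000e+00]]
pusher 0.83 [212. 318.] [592.1 135.9  12. ]
holder_white 0.52 [241. 318.] [574.7  96.7  12. ]
holder_white 0.29 [282. 213.] [404.8 103.9  12. ]
pivot 0.78 [273. 350.] [598.8  48.1  40. ]
gate_tip 0.75 [243. 387.] [659.6  67.2  39. ]
rail 0.96 [205. 293.] [559.4  61.9   0. ]
rail 0.48 [120. 238.] [715.8 171.    0. ]
stop_face 0.77 [245. 379.] [488.3 -88.3  28. ]
pusher 0.77 [185. 255.] [592.2 131.   12. ]
pusher 0.69 [185. 407.] [ 598.  -141.9   12. ]
holder_black 0.91 [204. 293.] [559.9  62.2  12. ]
holder_red 0.97 [215. 312.] [539.3  28.5  12. ]
holder_red 0.67 [186. 255.] [590.7 131.5  12. ]
holder_white 0.56 [196. 272.] [572.  100.1  12. ]
pivot 0.94 [177. 299.] [602.2  52.6  40. ]
gate_tip 0.54 [148. 289.] [655.1  71.7  39. ]
```

```bash
python3 - <<'E'
from h import *
for n in ('wrist','top'):
    p=eyes.get_image(n)
    rr,cc=np.mgrid[0:400,0:640]; P=at_depth(p,np.c_[rr.ravel(),cc.ravel()]); zm=p['z_map'].ravel()>0
    a=-2.01; ex=np.array([np.cos(a),np.sin(a)]); ey=np.array([-ex[1],ex[0]])
    d=P[:,:2]-[560,62]; x=d@ex; y=d@ey
    print(n,'floor z far',np.median(P[zm&(x>-190)&(x<-120)&(abs(y)<15),2]), 'table',np.median(P[zm&(abs(x)<100)&(y<-45)&(y>-60),2]))
    m=zm&(abs(y)<45)&(x>-150)&(x<150)&(P[:,2]>18)&(P[:,2]<30)
    for lo in range(-150,150,30):
        k=m&(x>=lo)&(x<lo+30)&(abs(y)>20)
        yy=y[k]; 
        if k.sum()>20: print(lo, 'L',np.round(np.percentile(yy[yy>0],[5,50,95]),1) if (yy>0).any() else '', 'R',np.round(np.percentile(yy[yy<0],[5,50,95]),1) if (yy<0).any() else '')
    k=zm&(abs(y)<15)&(P[:,2]>42)&(P[:,2]<54)&(x<0); print('pusher top x',np.percentile(x[k],[2,98]),'y',np.percentile(y[k],[2,50,98]))
    k=zm&(abs(y)<25)&(P[:,2]>46)&(P[:,2]<56)&(x>100);  print('stop top x',np.percentile(x[k],[2,98]) if k.any() else 0)
    f=p['frame'].reshape(-1,3).astype(int); k=zm&(f[:,0]>100)&(f[:,1]<60)&(f[:,2]<70)&(y>35)&(y<120)&(abs(x)<90)&(P[:,2]>42)
    if k.sum()>5:
        g=np.c_[x,y][k]; print('gate n',k.sum(),g.min(0),g.max(0)); c=g-g.mean(0); u=np.linalg.svd(c,full_matrices=False)[2][0]; u*=np.sign(u[1]); print('theta',np.arctan2(-u[0],u[1]),g.mean(0))
E
```

```text
wrist floor z far 309.1152549046908 table -0.5510863709554314
-150 L [20.9 22.6 25.1] R [-31.8 -28.3 -25.1]
-120 L [20.2 22.9 25.6] R [-31.5 -27.9 -22.9]
-90 L [20.6 23.4 26.2] R [-31.3 -28.4 -25.7]
-60 L [21.  23.7 26.5] R [-30.8 -28.  -25.1]
-30 L [38.7 41.7 44.2] R 
pusher top x [-96.79751421 -56.17866537] y [-14.38318534   1.78761362  14.28436443]
stop top x 0
gate n 168 [-47.66047333  47.56718064] [-7.69813259 85.78662079]
theta 0.8155937090001671 [-27.51765144  67.04277344]
top floor z far 12.419164838521283 table 535.6504353459318
-150 L [20.2 22.1 24.7] R [-32.8 -29.7 -26.4]
-120 L [20.5 22.5 24.6] R [-32.7 -29.6 -26.3]
-90 L [20.6 22.7 25.1] R [-32.6 -28.9 -24.7]
-60 L [20.3 22.6 25. ] R [-32.1 -28.6 -24.5]
-30 L [20.2 23.3 35.7] R [-32.1 -28.8 -24.4]
0 L [20.4 23.5 39. ] R [-32.  -28.2 -24. ]
30 L [20.5 23.  25.6] R [-31.8 -28.3 -23.9]
60 L [20.2 23.3 26. ] R [-31.3 -28.3 -25.1]
90 L [20.3 23.2 25.9] R [-31.3 -28.2 -25.1]
120 L [20.3 23.1 26.3] R [-31.1 -27.7 -24.4]
pusher top x [-96.10037301  -1.82728947] y [-14.34673625  -0.9861283   13.93480234]
stop top x [166.464537   181.99430693]
gate n 37 [-45.69957064  50.37677495] [-12.52046901  81.48676273]
theta 0.8097228803539789 [-28.48207429  65.78109465]
```

View pics/wrist1.png

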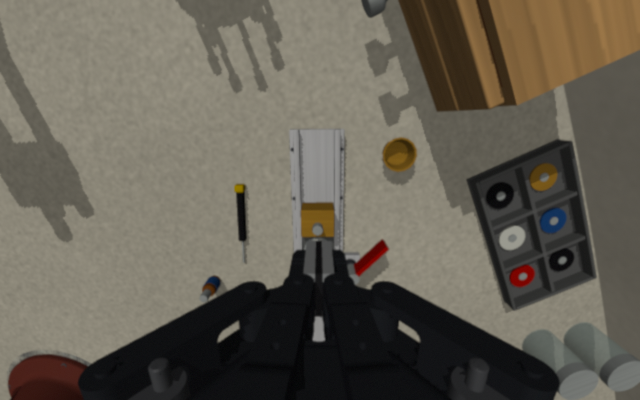

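The wrist view shows the fingertips (318,250) lined up behind the block at (318,222), with the rail's tail end open. The rail centre sits about 3 mm to -y of the tool, so I'll correct for that and lower to z≈32.

Request:
{"method": "play_rows", "body": {
  "motion": [
    [[0,0,-0.08],[0,-0.17,1],-1],
    [[0,0,0],[0,0,1],-1],
    [[0,0,0],[0,0,1],-1],
    [[0,0,0],[0,0,1],-1],
    [[0,0,0],[0,0,1],-1],
    [[0,0,0],[0,0,1],-1],
    [[0,0,0],[0,0,1],-1],
    [[0,0,0],[0,0,1],-1]
  ]
}}

```text
t: 7.5
ee_pos: [611.0, 182.2, 44.5]
tcp_rot: [3.141, -0.0, 1.136]
contact_force: [0.3, -0.3, 0.6]
opening: 0.5
grasp_force: 0.0
```

Request:
{"method": "play_rows", "body": {
  "motion": [
    [[0,0,0],[0,0,0.6],-1],
    [[0,0,0],[-0.3,0,0],-1],
    [[0,0,0],[-0.2,0,0],-1],
    [[0,0,0],[-0.2,0,0],-1],
    [[0,0,0],[-0.2,0,0],-1],
    [[0,0,0],[-0.2,0,0],-1],
    [[0,0,0],[-0.2,0,0],-1],
    [[0,0,0],[-0.2,0,0],-1]
  ]
}}

```text
t: 8.3
ee_pos: [598.3, 154.7, 33.5]
tcp_rot: [3.141, -0.0, 1.136]
contact_force: [-0.8, -0.1, 0.5]
opening: -0.1
grasp_force: 0.0
```

```bash
python3 - <<'E'
from h import *
p=eyes.get_image('wrist'); save(p,'wrist2.png'); s=ctrl.state(); print(s['ee_pos'],s['tcp_rot'],s['contact_force'])
p=eyes.get_image('side'); cv2.imwrite('pics/side2.png',cv2.resize(p['frame'][150:310,180:430,::-1],None,fx=3,fy=3))
E
```

```text
[597.92575158 154.19785303  33.2650112 ] [-3.14155356e+00  3.96142870e-04  1.13598642e+00] [ 0.23006916  0.38634335 -0.2428789 ]
```

View pics/side2.png

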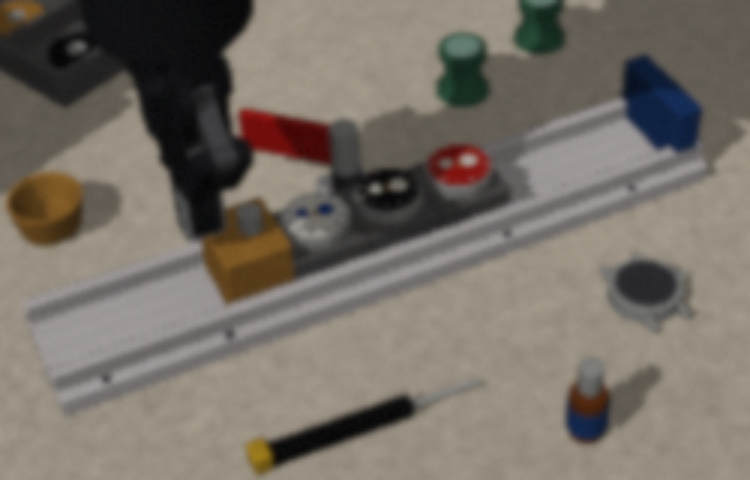

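The side crop shows the tips around (205,230), just behind the block's rear face (205–240, 200–240). Before pushing I'll check the lateral centring by projecting the TCP and measuring the depth.

```bash
python3 - <<'E'
from h import *
p=eyes.get_image('side'); s=ctrl.state()
Rm,c=campose(p)
a=-2.004; ex=np.array([np.cos(a),np.sin(a)]); ey=np.array([-ex[1],ex[0]]); O=np.array([558.4,65.5])
d=s['ee_pos'][:2]-O; print('tcp rail',d@ex,d@ey)
def W(x,y,z): return np.r_[O+x*ex+y*ey,z]
pts=np.array([s['ee_pos'],W(-94,-21,48),W(-94,21,48),W(-190,-29,24),W(-190,29,24),W(170,-29,52),W(170,29,52)])
uv=cv2.projectPoints(pts,cv2.Rodrigues(Rm.T)[0],-Rm.T@c,K(p),np.array(p['dist_coeffs']))[0].reshape(-1,2)
print(((uv-[180,150])*3).round())
im=cv2.resize(p['frame'][150:310,180:430,::-1],None,fx=3,fy=3)
for q in (uv-[180,150])*3+1: cv2.drawMarker(im,tuple(int(v) for v in q),(0,255,0),0,12,1)
cv2.imwrite('pics/side3.png',im)
E
```

```text
tcp rail -97.66874545941732 -1.4000731740005885
[[208. 264.]
 [225. 266.]
 [197. 214.]
 [ 51. 375.]
 [ 20. 298.]
 [680. 113.]
 [623.  58.]]
```

View pics/side3.png

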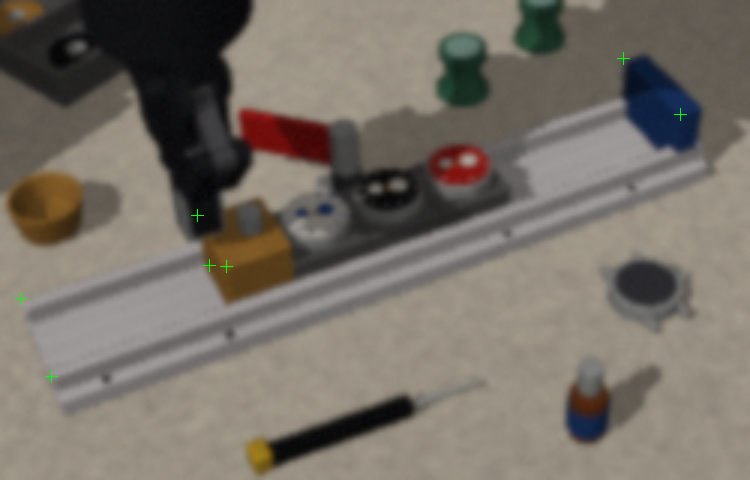

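```bash
python3 - <<'E'
from h import *
p=eyes.get_image('side'); s=ctrl.state()
a=-2.004; ex=np.array([np.cos(a),np.sin(a)]); ey=np.array([-ex[1],ex[0]]); O=np.array([558.4,65.5])
for cx,cy in [(195,215),(200,225),(205,230),(215,225),(215,245),(212,255),(225,250),(240,240),(222,285),(250,275),(280,265)]:
    px=[150+cy/3,180+cx/3]; q=at_depth(p,[px])[0]; d=q[:2]-O; print((cx,cy),(d@ex).round(1),(d@ey).round(1),q[2].round(1))
w=eyes.get_image('wrist'); print(eyes.pinpoint(w,'pusher')[:1])
im=cv2.resize(w['frame'][100:300,220:420,::-1],None,fx=3,fy=3); cv2.imwrite('pics/w3.png',im)
E
```

```text
(195, 215) -103.2 -13.1 79.4
(200, 225) -101.7 -13.8 72.8
(205, 230) -99.7 -14.4 69.1
(215, 225) -94.6 -14.8 70.5
(215, 245) -93.6 -5.3 48.4
(212, 255) -95.8 -4.8 41.9
(225, 250) -90.2 -10.3 47.8
(240, 240) -80.8 -6.7 47.5
(222, 285) -95.2 -13.3 27.9
(250, 275) -82.0 -20.7 35.6
(280, 265) -65.8 -20.8 35.4
[{'pixel': [288.6, 192.3], 'confidence': 0.72}]
```

View pics/w3.png

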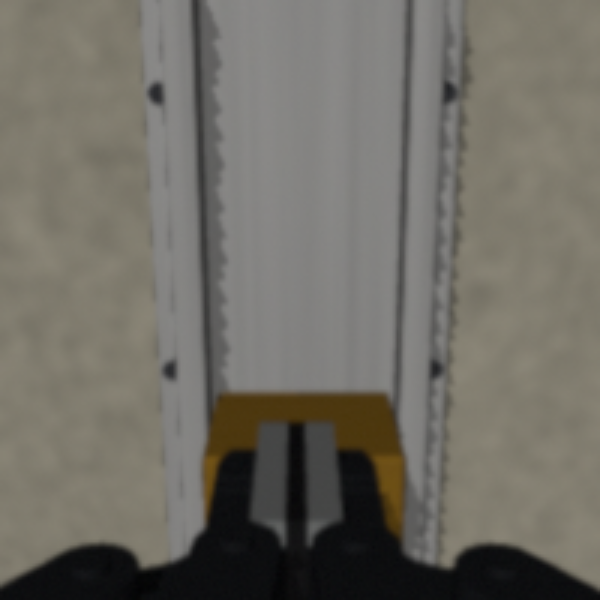

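In the wrist crop the fingertips (297,420) are centred on the block's rear face (columns 205–403) and seen in front of it. I'll start the gentle push.

Request:
{"method": "play_rows", "body": {
  "motion": [
    [[0,0,0],[-0.2,0,0],-1],
    [[0,0,0],[-0.2,0,0],-1],
    [[0,0,0],[-0.2,0,0],-1],
    [[0,0,0],[-0.2,0,0],-1],
    [[0,0,0],[-0.2,0,0],-1]
  ]
}}

```text
t: 9.1
ee_pos: [591.4, 137.8, 35.1]
tcp_rot: [3.139, -0.004, 1.136]
contact_force: [0.9, 5.9, 7.5]
opening: -0.1
grasp_force: 4.7
```

```bash
cat >> h.py <<'E'
ex=np.array([np.cos(-2.004),np.sin(-2.004)]); ey=np.array([-ex[1],ex[0]]); O=np.array([558.4,65.5])
def rail(q): d=np.asarray(q)[...,:2]-O; return np.stack([d@ex,d@ey],-1)
def cloud(p):
    rr,cc=np.mgrid[0:400,0:640]; P=at_depth(p,np.c_[rr.ravel(),cc.ravel()]); r=rail(P)
    return np.c_[r,P[:,2]], p['z_map'].ravel()>0
def row(p):
    C,v=cloud(p); f=p['frame'].reshape(-1,3).astype(int)
    m=v&(abs(C[:,1]+20)<3)&(C[:,2]>27)&(C[:,2]<45)&(f[:,0]>1.8*f[:,2]); print('brass -y side x',np.percentile(C[m,0],[2,98]).round(1) if m.any() else 0,m.sum())
    for l in ['pusher','holder_white','holder_black','holder_red','stop_face']:
        r=eyes.pinpoint(p,l)
        if r: print(l,round(r[0]['confidence'],2),rail(at_z(p,[r[0]['pixel']],28 if l=='stop_face' else 12)[0]).round(1))
E
python3 - <<'E'
from h import *
p=eyes.get_image('side'); s=ctrl.state(); print(rail(s['ee_pos']),s['contact_force']); row(p)
E
```

```text
[-79.01771853  -0.21240081] [0.54937624 4.45866    5.41467539]
brass -y side x [-93.8 -58.8] 204
pusher 0.77 [-79.4   6. ]
holder_white 0.81 [-32.6   3.3]
holder_black 0.82 [ 4.1 -1.5]
holder_red 0.65 [49.8  3.3]
stop_face 0.98 [171.8  11.1]
```

```bash
python3 - <<'E'
from h import *
w=eyes.get_image('wrist'); p=eyes.get_image('side'); s=ctrl.state(); print(s['ee_pos'],s['contact_force'],s['joint_torque'])
a=cv2.resize(w['frame'][180:300,250:390,::-1],(400,343),interpolation=2); b=cv2.resize(p['frame'][190:260,220:300,::-1],(400,343),interpolation=2)
cv2.imwrite('pics/c4.png',np.hstack([a,b]))
C,v=cloud(w)
for r,c in [(225,318),(230,312),(240,310),(250,310),(232,318),(240,295),(250,290),(255,350),(250,350)]:
    print((r,c),C[r*640+c].round(1))
E
```

```text
[591.3828065  137.52909031  35.25832193] [-0.49225795  3.69062345  5.93884014] [-2.18127988e+00 -3.65690339e+01 -2.92091024e+01 -9.15313270e-01
  2.07343111e-01 -4.84420525e-03]
(225, 318) [-90.6  -0.5  44.2]
(230, 312) [-89.4  -4.1  49.1]
(240, 310) [-90.   -4.9  64.9]
(250, 310) [-90.   -4.6  76.9]
(232, 318) [-89.1  -0.5  51.6]
(240, 295) [-84.6 -14.1  52.9]
(250, 290) [-77.5 -17.4  51.5]
(255, 350) [-73.9  18.8  51.3]
(250, 350) [-77.5  18.6  51.9]
```

View pics/c4.png

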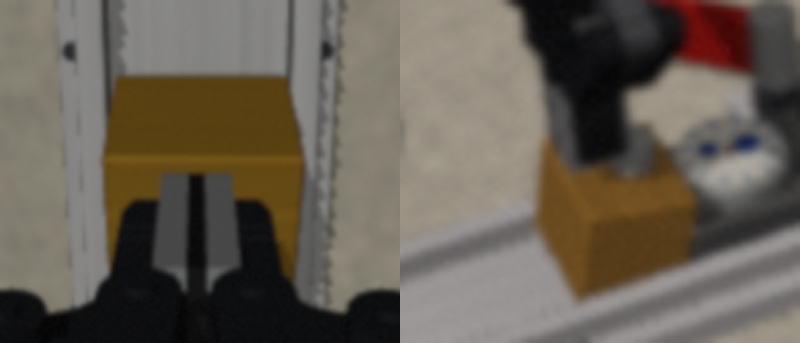

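The left crop shows the fingertips standing on the block's top, against the knob, and the right crop agrees. So the real tips sit about 13 mm higher than the TCP reading suggests, and the block hasn't moved. I'll lift, back off and come down lower.

Request:
{"method": "play_rows", "body": {
  "motion": [
    [[0,0,0],[0.2,0,-0.2],-1],
    [[0,0,0],[0.2,0,-0.5],-1],
    [[0,0,0],[0.6,0,0],-1],
    [[0,0,0],[0.6,0,0],-1],
    [[0,0,0],[0.6,0,0],-1],
    [[0,0,0],[0,0,0],-1]
  ]
}}

```text
t: 10.1
ee_pos: [608.7, 178.3, 46.9]
tcp_rot: [-3.141, -0.0, 1.138]
contact_force: [-0.3, 0.2, 0.8]
opening: 0.5
grasp_force: 0.0
```

```bash
python3 - <<'E'
from h import *
p=eyes.get_image('side'); t=eyes.get_image('top'); w=eyes.get_image('wrist');s=ctrl.state(); e=s['ee_pos'];print(e,rail(e),s['contact_force'],s['tcp_rot'])
row(p)
# depth points close to the finger in all views: lowest z near TCP
for n,q in(('side',p),('top',t),('wrist',w)):
    C,v=cloud(q); r=rail(e)
    m=v&(abs(C[:,0]-r[0])<25)&(abs(C[:,1]-r[1])<16)&(C[:,2]>28)&(C[:,2]<130)
    for lo in range(28,120,10):
        k=m&(C[:,2]>=lo)&(C[:,2]<lo+10)
        if k.sum()>3: print(n,lo,k.sum(),'x',np.percentile(C[k,0],[5,95]).round(1),'y',np.percentile(C[k,1],[5,95]).round(1))
E
```

```text
[608.02602896 176.79477428  46.67166165] [-121.84603144   -1.67754405] [-0.76957958  0.18220146  0.48761204] [-3.14085788e+00  8.23904746e-04  1.13670242e+00]
brass -y side x [-97.6 -62.8] 190
pusher 0.76 [-72.2   8.6]
holder_white 0.73 [47.4  3.4]
holder_black 0.79 [6.1 1.5]
holder_red 0.75 [45.9  0.3]
stop_face 0.79 [168.4  -0.9]
side 28 26 x [-97.9 -97.3] y [-15.2  12.9]
side 38 28 x [-97.9 -96.9] y [-15.7  11.7]
side 68 23 x [-135.4 -116. ] y [-11.1  -7.9]
side 78 81 x [-136.2 -114.5] y [-16.4  -1.6]
side 88 81 x [-136.  -114.7] y [-16.9  -3.6]
side 98 53 x [-136.1 -118.3] y [-16.6  -2.7]
side 108 10 x [-138.4 -136.9] y [-14.7   4.2]
side 118 22 x [-138.6 -134.8] y [-16.8   4. ]
top 38 10 x [-98. -97.] y [-14.6  10.3]
wrist 68 34 x [-132.9 -132.1] y [-6.9  4.6]
wrist 78 394 x [-132.9 -128.2] y [-13.   10.4]
wrist 88 535 x [-132.9 -128. ] y [-13.6  10.9]
wrist 98 510 x [-133.  -128.1] y [-13.3  10.8]
wrist 108 849 x [-134.9 -112.9] y [-12.8   9.6]
wrist 118 1518 x [-134.5 -113.8] y [-14.1  11.3]
```

```bash
python3 - <<'E'
from h import *
w=eyes.get_image('wrist'); p=eyes.get_image('side')
C,v=cloud(w)
for c in (312,326): print(c,[(r,*C[r*640+c].round(0)) for r in range(210,262,4)])
C,v=cloud(p); C=C.reshape(400,640,3)
m=(abs(C[...,0]+125)<12)&(C[...,1]>-18)&(C[...,1]<15)&(C[...,2]>20)
r,c=np.where(m); print('side min z',np.sort(C[...,2][m])[:8])
a=cv2.resize(w['frame'][180:300,250:390,::-1],(400,343),interpolation=2); b=cv2.resize(p['frame'][180:260,210:303,::-1],(400,343),interpolation=2)
cv2.imwrite('pics/c5.png',np.hstack([a,b]))
E
```

```text
312 [(210, np.float64(-128.0), np.float64(-6.0), np.float64(11.0)), (214, np.float64(-125.0), np.float64(-6.0), np.float64(11.0)), (218, np.float64(-121.0), np.float64(-6.0), np.float64(11.0)), (222, np.float64(-118.0), np.float64(-6.0), np.float64(12.0)), (226, np.float64(-114.0), np.float64(-6.0), np.float64(11.0)), (230, np.float64(-111.0), np.float64(-6.0), np.float64(11.0)), (234, np.float64(-108.0), np.float64(-6.0), np.float64(11.0)), (238, np.float64(-104.0), np.float64(-6.0), np.float64(11.0)), (242, np.float64(-133.0), np.float64(-5.0), np.float64(80.0)), (246, np.float64(-132.0), np.float64(-5.0), np.float64(84.0)), (250, np.float64(-133.0), np.float64(-5.0), np.float64(89.0)), (254, np.float64(-133.0), np.float64(-4.0), np.float64(93.0)), (258, np.float64(-133.0), np.float64(-4.0), np.float64(97.0))]
326 [(210, np.float64(-128.0), np.float64(5.0), np.float64(11.0)), (214, np.float64(-125.0), np.float64(5.0), np.float64(13.0)), (218, np.float64(-121.0), np.float64(5.0), np.float64(12.0)), (222, np.float64(-118.0), np.float64(5.0), np.float64(12.0)), (226, np.float64(-115.0), np.float64(5.0), np.float64(12.0)), (230, np.float64(-112.0), np.float64(5.0), np.float64(12.0)), (234, np.float64(-108.0), np.float64(5.0), np.float64(12.0)), (238, np.float64(-104.0), np.float64(5.0), np.float64(11.0)), (242, np.float64(-132.0), np.float64(3.0), np.float64(79.0)), (246, np.float64(-133.0), np.float64(3.0), np.float64(85.0)), (250, np.float64(-133.0), np.float64(2.0), np.float64(89.0)), (254, np.float64(-133.0), np.float64(2.0), np.float64(93.0)), (258, np.float64(-133.0), np.float64(2.0), np.float64(97.0))]
side min z [72.84401967 73.17857076 73.29394161 73.55315052 73.67298349 74.08133363
 74.36557081 74.56340093]
```

View pics/c5.png

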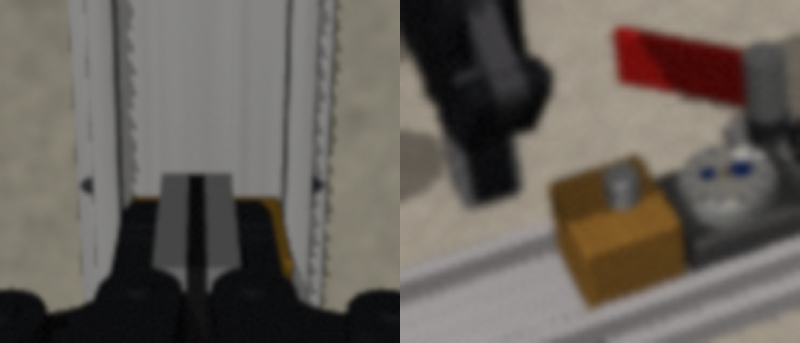

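The tip stays at wrist row 241 while the block slides past beneath it. The depth puts the real tip at z≈73 for a TCP reading of 47, so the tips are about 26 mm above the TCP and had been on top of the knob. I'll descend in stages clear of the block and re-measure.

Request:
{"method": "play_rows", "body": {
  "motion": [
    [[0,0,0],[0.1,0,0.5],-1],
    [[0,0,0],[0,0,0.5],-1],
    [[0,0,0],[0,0,0.4],-1],
    [[0,0,0],[0,0,0],-1],
    [[0,0,0],[0,0,0],-1]
  ]
}}

```text
t: 11.1
ee_pos: [608.8, 178.5, 18.5]
tcp_rot: [-3.141, 0.001, 1.136]
contact_force: [0.6, -0.4, 0.7]
opening: -0.0
grasp_force: 0.0
```

```bash
cat >> h.py <<'E'
def tip():
    p=eyes.get_image('side'); s=ctrl.state(); print('ee',s['ee_pos'].round(1),rail(s['ee_pos']).round(1),s['contact_force'].round(1))
    C,v=cloud(p); r=rail(s['ee_pos'])+[-3,0]
    m=v&(abs(C[:,0]-r[0])<12)&(abs(C[:,1]-r[1])<18)&(C[:,2]>18)&(C[:,2]<130)&(p['frame'].reshape(-1,3).max(1)<90)
    print('tip z',np.sort(C[m,2])[:8].round(1)); k=m&(C[:,2]<np.sort(C[m,2])[4]+20); print('tip x,y',np.percentile(C[k,:2],[3,97],axis=0).round(1).tolist())
    return p
E
python3 -c "
from h import *
p=tip(); row(p)"
```

```text
ee [609.2 178.5  19.1] [-123.9   -1.3] [-0.1  0.1  0.2]
tip z [44.6 45.1 45.4 46.3 46.4 47.1 47.8 48.5]
tip x,y [[-134.6, -17.3], [-115.2, -7.0]]
brass -y side x [-97.5 -62.7] 195
pusher 0.89 [-77.2   6.4]
holder_white 0.7 [-36.8  -3.5]
holder_black 0.89 [ 5.3 -7.2]
holder_red 0.6 [47.5  4.8]
stop_face 0.78 [164.7   0.7]
```

Request:
{"method": "play_rows", "body": {
  "motion": [
    [[0,0,0],[0,0,0.35],-1],
    [[0,0,0],[0,0,0.3],-1],
    [[0,0,0],[-0.3,0,0],-1],
    [[0,0,0],[-0.3,0,0],-1],
    [[0,0,0],[-0.2,0,0],-1],
    [[0,0,0],[-0.2,0,0],-1],
    [[0,0,0],[-0.2,0,0],-1],
    [[0,0,0],[-0.2,0,0],-1]
  ]
}}

```text
t: 12.2
ee_pos: [598.0, 153.8, 7.0]
tcp_rot: [3.141, -0.002, 1.136]
contact_force: [1.3, 4.4, -0.1]
opening: -0.2
grasp_force: 2.3
```

Request:
{"method": "play_rows", "body": {
  "motion": [
    [[0,0,0],[-0.2,0,0],-1],
    [[0,0,0],[-0.2,0,0],-1],
    [[0,0,0],[-0.2,0,0],-1]
  ]
}}

```text
t: 12.5
ee_pos: [592.6, 142.2, 6.5]
tcp_rot: [3.141, -0.001, 1.136]
contact_force: [2.5, 4.0, 1.0]
opening: 0.0
grasp_force: 2.3
```

```bash
python3 -c "
from h import *
p=tip(); row(p)"
```

```text
ee [592.2 141.5   6.3] [-83.2  -1.2] [0.4 2.6 0.3]
tip z [25.5 26.4 32.6 33.4 33.8 34.6 34.8 35.7]
tip x,y [[-96.0, -16.3], [-74.5, 0.7]]
brass -y side x [-73.6 -39.9] 192
pusher 0.61 [-56.5   2. ]
holder_black 0.78 [20.2 -5.9]
holder_red 0.83 [68.   6.5]
stop_face 0.84 [167.9   4. ]
```

The push works: about 4.5 N, and the block and train are moving. Continuing.

Request:
{"method": "play_rows", "body": {
  "motion": [
    [[0,0,0],[-0.2,0,0],-1],
    [[0,0,0],[-0.2,0,0],-1],
    [[0,0,0],[-0.2,0,0],-1],
    [[0,0,0],[-0.2,0,0],-1],
    [[0,0,0],[-0.2,0,0],-1],
    [[0,0,0],[-0.2,0,0],-1],
    [[0,0,0],[-0.2,0,0],-1],
    [[0,0,0],[-0.2,0,0],-1]
  ]
}}

```text
t: 13.6
ee_pos: [578.7, 112.9, 6.2]
tcp_rot: [-3.142, 0.0, 1.136]
contact_force: [1.4, 2.9, -0.1]
opening: 0.2
grasp_force: 1.8
```

Request:
{"method": "play_rows", "body": {
  "motion": [
    [[0,0,0],[-0.2,0,0],-1],
    [[0,0,0],[-0.2,0,0],-1],
    [[0,0,0],[-0.2,0,0],-1],
    [[0,0,0],[-0.2,0,0],-1],
    [[0,0,0],[-0.2,0,0],-1],
    [[0,0,0],[-0.2,0,0],-1],
    [[0,0,0],[-0.2,0,0],-1]
  ]
}}

```text
t: 14.3
ee_pos: [566.9, 87.5, 6.2]
tcp_rot: [-3.141, 0.0, 1.136]
contact_force: [2.0, 4.1, 0.4]
opening: -0.3
grasp_force: 1.8
```

```bash
python3 -c "
from h import *
p=tip(); row(p)"
```

```text
ee [566.6  87.    6.1] [-23.   -1.5] [1.1 1.5 0.7]
tip z [28.5 31.6 32.2 32.5 36.3 36.5 37.6 38. ]
tip x,y [[-35.6, -16.8], [-17.5, 0.3]]
brass -y side x [-13.   20.6] 179
pusher 0.73 [4.1 5.7]
holder_white 0.98 [47.3 -1. ]
holder_black 0.6 [81.1 -4.6]
holder_red 0.61 [129.3   2.6]
```

Request:
{"method": "play_rows", "body": {
  "motion": [
    [[0,0,0],[-0.2,0,0],-1],
    [[0,0,0],[-0.2,0,0],-1],
    [[0,0,0],[-0.2,0,0],-1],
    [[0,0,0],[-0.15,0,0],-1],
    [[0,0,0],[-0.1,0,0],-1],
    [[0,0,0],[-0.1,0,0],-1]
  ]
}}

```text
t: 15.2
ee_pos: [559.1, 70.5, 6.3]
tcp_rot: [3.142, -0.0, 1.136]
contact_force: [1.6, 2.9, -0.5]
opening: 0.2
grasp_force: 1.8
```

Request:
{"method": "play_rows", "body": {
  "motion": [
    [[0,0,0],[-0.05,0,0],-1],
    [[0,0,0],[-0.05,0,0],-1]
  ]
}}

```text
t: 15.4
ee_pos: [558.3, 68.7, 6.2]
tcp_rot: [3.142, -0.0, 1.136]
contact_force: [2.2, 2.3, 0.0]
opening: -0.2
grasp_force: 1.8
```

Request:
{"method": "play_rows", "body": {
  "motion": [
    [[0,0,0],[-0.05,0,0],-1],
    [[0,0,0],[-0.05,0,0],-1]
  ]
}}

```text
t: 15.6
ee_pos: [558.0, 68.0, 6.5]
tcp_rot: [3.141, -0.003, 1.136]
contact_force: [3.1, 8.3, 0.4]
opening: -0.2
grasp_force: 4.5
```

```bash
python3 -c "
from h import *
p=tip(); row(p)"
```

```text
ee [558.   68.    6.6] [-2.1 -1.4] [2.2 7.4 0.3]
tip z [33.  33.5 34.  34.2 35.7 35.9 37.6 37.8]
tip x,y [[-14.0, -16.3], [4.1, 2.9]]
brass -y side x [ 8.6 41.9] 174
pusher 0.7 [27.4  2.2]
holder_white 0.85 [60.8  2.6]
holder_black 0.88 [106.3  -3.1]
holder_red 0.7 [151.    0.2]
stop_face 0.55 [165.3   5.4]
```

Request:
{"method": "play_rows", "body": {
  "motion": [
    [[0,0,0],[-0.05,0,0],-1],
    [[0,0,0],[0,0,0],-1]
  ]
}}

```text
t: 16.1
ee_pos: [558.1, 67.9, 6.9]
tcp_rot: [3.141, -0.004, 1.136]
contact_force: [2.4, 9.7, -0.1]
opening: 0.2
grasp_force: 4.9
```

Request:
{"method": "play_rows", "body": {
  "motion": [
    [[0,0,0],[0.1,0,0],-1],
    [[0,0,0],[0.5,0,0],-1],
    [[0,0,0],[1,0,0],-1],
    [[0,0,0],[0.5,0,-1],-1],
    [[0,0,0],[0,0,-1],-1],
    [[0,0,0],[0,0,-1],-1],
    [[0,0,0],[0,0,-1],-1],
    [[0,0,0],[0,0,-0.5],-1]
  ]
}}

```text
t: 16.9
ee_pos: [575.5, 104.0, 98.0]
tcp_rot: [3.139, 0.0, 1.136]
contact_force: [0.2, -0.2, 0.4]
opening: 0.0
grasp_force: 0.0
```

```bash
python3 - <<'E'
from h import *
p=eyes.get_image('side'); s=ctrl.state(); print(rail(s['ee_pos']),s['ee_pos']); row(p)
for n in('side','top'):
    q=p if n=='side' else eyes.get_image('top')
    C,v=cloud(q); f=q['frame'].reshape(-1,3).astype(int)
    k=v&(f[:,0]>80)&(f[:,1]<.5*f[:,0])&(f[:,2]<.5*f[:,0])&(C[:,1]>40)&(C[:,1]<125)&(abs(C[:,0])<80)&(C[:,2]>28)&(C[:,2]<60)
    g=C[k,:2]; u=np.linalg.svd(g-g.mean(0),full_matrices=False)[2][0]; u*=np.sign(u[1])
    t=(g-g.mean(0))@u; print(n,k.sum(),'theta',np.arctan2(-u[0],u[1]).round(3),'mean',g.mean(0).round(1),'ends',(g.mean(0)+u*t.min()).round(1),(g.mean(0)+u*t.max()).round(1))
    for l,z in(('pivot',40),('gate_tip',39)):
        r=eyes.pinpoint(q,l); print(l,[(round(a['confidence'],2),rail(at_z(q,[a['pixel']],z)[0]).round(1)) for a in r[:2]])
E
```

```text
[-4.25221321e+01  1.85643393e-02] [576.26681933 104.08638145  99.19228533]
brass -y side x [ 8.  42.3] 173
pusher 0.74 [27.5  2.7]
holder_white 0.6 [59.1 -4.9]
holder_black 0.61 [108.6  -6.4]
holder_red 0.88 [153.7   9.3]
stop_face 0.61 [167.5   0.8]
side 352 theta 0.804 mean [-26.7  67.4] ends [-8.  49.4] [-45.9  85.9]
pivot [(0.57, array([-0.7, 40.8]))]
gate_tip [(0.69, array([-48.1,  83.9]))]
top 24 theta 0.791 mean [-17.8  61.2] ends [-9.4 52.9] [-25.4  68.7]
pivot [(0.92, array([-7.7, 48.3]))]
gate_tip []
```

The row is home: the brass rear face is at x≈8, and it stalled at about 10 N. Now I'll compute the waypoints for swinging the gate from θ≈0.80.

```bash
python3 - <<'E'
import numpy as np
P=np.array([.5,45.5]); prev=np.array([-8,98.])
for th in list(np.arange(.8,3.15,.13))+[3.1416]:
    u=np.array([-np.sin(th),np.cos(th)]); n=np.array([-np.cos(th),-np.sin(th)])
    h=(10.5 if n[0]>0 else 11.5)*abs(n[0])+12*abs(n[1]); c=P+42*u-n*(3+h)
    d=c-prev; print(round(th,2),c.round(1),'tool',(-d[0]/20).round(2),(d[1]/20).round(2)); prev=c
E
```

```text
0.8 [-16.   88.8] tool 0.4 -0.46
0.93 [-21.5  86.2] tool 0.28 -0.13
1.06 [-26.8  82.7] tool 0.26 -0.18
1.19 [-31.6  78.2] tool 0.24 -0.22
1.32 [-35.8  72.9] tool 0.21 -0.27
1.45 [-39.2  66.7] tool 0.17 -0.31
1.58 [-41.6  60.2] tool 0.12 -0.33
1.71 [-43.4  55.9] tool 0.09 -0.22
1.84 [-44.6  51.1] tool 0.06 -0.24
1.97 [-45.2  45.9] tool 0.03 -0.26
2.1 [-45.2  40.4] tool -0.0 -0.27
2.23 [-44.3  34.7] tool -0.04 -0.28
2.36 [-42.5  29. ] tool -0.09 -0.29
2.49 [-39.8  23.4] tool -0.14 -0.28
2.62 [-36.1  18.1] tool -0.18 -0.27
2.75 [-31.5  13.3] tool -0.23 -0.24
2.88 [-26.1   9.1] tool -0.27 -0.21
3.01 [-19.9   5.8] tool -0.31 -0.17
3.14 [-13.1   3.5] tool -0.34 -0.12
3.14 [-13.    3.5] tool -0.0 -0.0
```

Request:
{"method": "play_rows", "body": {
  "motion": [
    [[0,0,0],[-0.35,0.98,0],-1],
    [[0,0,0],[-0.35,0.98,0],-1],
    [[0,0,0],[-0.35,0.98,0],-1],
    [[0,0,0],[-0.35,0.98,0],-1],
    [[0,0,0],[-0.35,0.98,0],-1],
    [[0,0,0],[0,0,1],-1],
    [[0,0,0],[0,0,1],-1],
    [[0,0,0],[0,0,0.5],-1]
  ]
}}

```text
t: 18.25
ee_pos: [648.3, 30.1, 43.9]
tcp_rot: [-3.139, 0.001, 1.135]
contact_force: [-0.4, -0.1, -1.1]
opening: 0.2
grasp_force: 0.0
```

```bash
python3 - <<'E'
from h import *
w=eyes.get_image('side'); s=ctrl.state(); print(rail(s['ee_pos']),s['ee_pos'],s['contact_force'])
cv2.imwrite('pics/s6.png',cv2.resize(w['frame'][130:280,180:420,::-1],None,fx=3,fy=3,interpolation=2))
E
```

```text
[-5.41889618 95.3962524 ] [647.25882589  30.37282433  42.53652158] [-1.23544211 -0.24076876 -0.86488025]
```

View pics/s6.png

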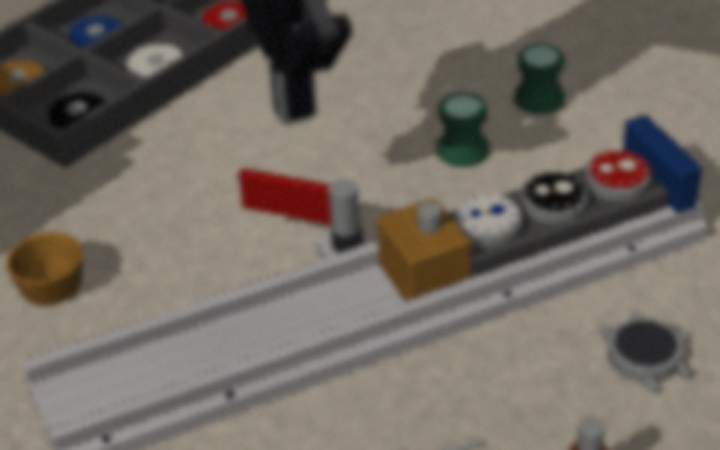

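The picture shows the row packed against the blue stop, and the finger behind the arm's trailing side with clearance. Lowering and starting to swing.

Request:
{"method": "play_rows", "body": {
  "motion": [
    [[0,0,0],[0,0,0.9],-1],
    [[0,0,0],[0,0,0.85],-1],
    [[0,0,0],[0.25,-0.15,0],-1],
    [[0,0,0],[0.28,-0.18,0],-1],
    [[0,0,0],[0.28,-0.13,0],-1],
    [[0,0,0],[0.26,-0.18,0],-1]
  ]
}}

```text
t: 18.9
ee_pos: [646.9, 56.3, 12.3]
tcp_rot: [3.14, 0.0, 1.137]
contact_force: [0.5, -3.1, -0.1]
opening: -0.3
grasp_force: 0.8
```

Request:
{"method": "play_rows", "body": {
  "motion": [
    [[0,0,0],[0.24,-0.22,0],-1],
    [[0,0,0],[0.21,-0.27,0],-1],
    [[0,0,0],[0.17,-0.31,0],-1],
    [[0,0,0],[0.12,-0.33,0],-1]
  ]
}}

```text
t: 19.3
ee_pos: [632.0, 79.4, 11.6]
tcp_rot: [3.141, -0.0, 1.136]
contact_force: [1.2, -2.1, 0.1]
opening: -0.0
grasp_force: 0.9
```

```bash
cat >> h.py <<'E'
def gate(n='side'):
    q=eyes.get_image(n); s=ctrl.state(); print('ee',rail(s['ee_pos']).round(1),s['ee_pos'][2].round(1),s['contact_force'].round(1))
    C,v=cloud(q); f=q['frame'].reshape(-1,3).astype(int)
    k=v&(f[:,0]>70)&(f[:,1]<.5*f[:,0])&(f[:,2]<.5*f[:,0])&(C[:,1]>-30)&(C[:,1]<125)&(C[:,0]>-80)&(C[:,0]<30)&(C[:,2]>28)&(C[:,2]<60)
    g=C[k,:2]; u=np.linalg.svd(g-g.mean(0),full_matrices=False)[2][0]; u*=np.sign((g.mean(0)-[0,46])@u)
    t=(g-g.mean(0))@u; print(n,k.sum(),'theta',(np.arctan2(-u[0],u[1])%(2*np.pi)).round(3),'ends',(g.mean(0)+u*t.min()).round(1),(g.mean(0)+u*t.max()).round(1))
    return q
E
python3 -c "
from h import *
gate()"
```

```text
ee [-43.9  59.8] 11.3 [ 1.1 -0.1  0.2]
side 398 theta 1.601 ends [-8.9 42.4] [-62.   40.8]
```

The arm follows (θ≈1.60). Continuing.

Request:
{"method": "play_rows", "body": {
  "motion": [
    [[0,0,0],[0.05,-0.22,0],-1],
    [[0,0,0],[0.03,-0.24,0],-1],
    [[0,0,0],[0.0,-0.26,0],-1],
    [[0,0,0],[0,-0.27,0],-1],
    [[0,0,0],[-0.04,-0.28,0],-1],
    [[0,0,0],[-0.09,-0.29,0],-1],
    [[0,0,0],[-0.14,-0.28,0],-1]
  ]
}}

```text
t: 20.05
ee_pos: [596.5, 91.2, 11.2]
tcp_rot: [-3.142, -0.0, 1.136]
contact_force: [1.5, -1.1, -0.4]
opening: -0.5
grasp_force: 0.7
```

Request:
{"method": "play_rows", "body": {
  "motion": [
    [[0,0,0],[-0.18,-0.27,0],-1],
    [[0,0,0],[-0.23,-0.24,0],-1],
    [[0,0,0],[-0.27,-0.21,0],-1]
  ]
}}

```text
t: 20.35
ee_pos: [577.7, 84.7, 11.3]
tcp_rot: [3.142, -0.0, 1.136]
contact_force: [1.7, 0.7, 0.6]
opening: 0.1
grasp_force: 0.8
```

```bash
python3 -c "
from h import *
gate();gate('top')"
```

```text
ee [-24.7   8.7] 11.0 [1.2 0.8 0.3]
side 64 theta 2.873 ends [-11.4  12.1] [-18.7 -14.4]
ee [-24.9   8.9] 10.9 [0.1 0.3 0.3]
top 22 theta 2.623 ends [-10.3  -2.8] [-16.3 -13.4]
```

Request:
{"method": "play_rows", "body": {
  "motion": [
    [[0,0,0],[-0.3,-0.17,0],-1],
    [[0,0,0],[-0.2,-0.08,0],-1],
    [[0,0,0],[-0.1,-0.04,0],-1]
  ]
}}

```text
t: 20.75
ee_pos: [567.6, 76.0, 11.1]
tcp_rot: [-3.141, -0.0, 1.136]
contact_force: [2.0, -0.1, -0.2]
opening: 0.4
grasp_force: 0.7
```

Request:
{"method": "play_rows", "body": {
  "motion": [
    [[0,0,0],[-0.05,0,0],-1],
    [[0,0,0],[-0.05,0,0],-1]
  ]
}}

```text
t: 20.95
ee_pos: [567.5, 75.7, 11.3]
tcp_rot: [-3.141, -0.003, 1.136]
contact_force: [3.7, 7.3, -1.8]
opening: -0.2
grasp_force: 4.3
```

```bash
python3 -c "
from h import *
p=gate(); row(p)"
```

```text
ee [-13.1   3.9] 11.3 [ 2.8  7.1 -1.4]
side 91 theta 3.076 ends [0.5 6.3] [ -1.1 -17.7]
brass -y side x [ 7.5 41.9] 175
pusher 0.57 [26.4  0.1]
holder_white 0.94 [64.6  1.2]
holder_black 0.74 [98.2 86.2]
holder_red 0.97 [152.9  10.6]
stop_face 0.86 [168.5   3. ]
```

Force rose to about 8 N exactly at the predicted closed position, so the arm is against its stop. One last nudge, then retreat backwards and up.

Request:
{"method": "play_rows", "body": {
  "motion": [
    [[0,0,0],[-0.04,0,0],-1],
    [[0,0,0],[0,0,0],-1],
    [[0,0,0],[0.15,0,0],-1],
    [[0,0,0],[0.6,0,0],-1],
    [[0,0,0],[1,0,0],-1],
    [[0,0,0],[0.6,0,-0.8],-1],
    [[0,0,0],[0,0,-1],-1],
    [[0,0,0],[0,0,-1],-1]
  ]
}}

```text
t: 22.05
ee_pos: [586.7, 117.0, 68.7]
tcp_rot: [-3.142, 0.001, 1.137]
contact_force: [-0.7, -0.6, 0.3]
opening: 0.4
grasp_force: 0.0
```

Request:
{"method": "play_rows", "body": {
  "motion": [
    [[0,0,0],[1,0,-1],-1],
    [[0,0,0],[1,0,-1],-1],
    [[0,0,0],[1,0,-1],-1],
    [[0,0,0],[1,0,-1],-1],
    [[0,0,0],[0,0,-1],-1],
    [[0,0,0],[0,0,0],-1],
    [[0,0,0],[0,0,0],-1]
  ]
}}

```text
t: 22.75
ee_pos: [620.4, 189.0, 168.0]
tcp_rot: [3.141, -0.0, 1.136]
contact_force: [-0.5, 0.4, -0.2]
opening: 0.1
grasp_force: 0.0
```

```bash
python3 - <<'E'
from h import *
p=gate(); row(p); gate('top'); print(ctrl.state()['t'])
cv2.imwrite('pics/f.png',cv2.resize(p['frame'][130:320,170:430,::-1],None,fx=3,fy=3,interpolation=2))
E
```

```text
ee [-137.5    3.9] 166.6 [ 0.1 -1.1  0.1]
side 236 theta 3.166 ends [-2.5 38.5] [ -1.2 -17.4]
brass -y side x [ 1.  42.2] 183
pusher 0.96 [24.5  6. ]
holder_white 0.98 [67.1  0.7]
holder_black 0.67 [107.1  -3.3]
holder_red 0.69 [147.4   0. ]
stop_face 0.65 [170.8   5.9]
ee [-137.4    3.9] 166.2 [-0.2 -0.  -0.6]
top 78 theta 3.144 ends [ 0.8 34.9] [  0.9 -15.1]
23.1
```

View pics/f.png

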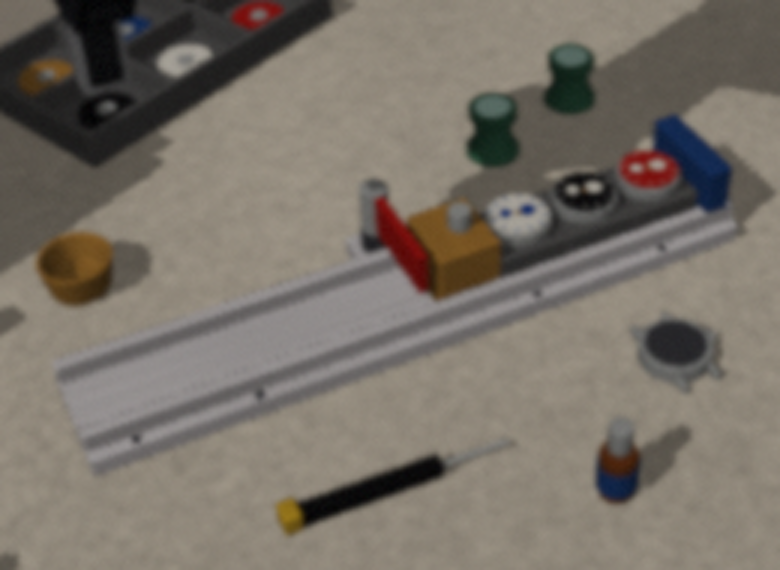

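The final picture shows the row packed against the blue stop (690,165). The red arm lies across the rail (380–425, 205–290) at θ≈3.14 behind the brass block, the bystanders haven't moved, and the robot is clear.

```bash
python3 -c "
from rig import ctrl
print(ctrl.close_job())"
```

```text
the job is handed in; nothing more can be done
None
```

The job is handed in: the row is packed against the blue stop, the red arm is closed behind the brass block, and the robot is clear at about 23 s; on the first approach the fingertips rode up onto the block's knob (about 10 N) and shifted the block by up to about 4 mm before I backed off and pushed from behind.

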